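# Close a jar of aroma balls with its quick-thread lid

### The job

Lift the open glass jar of ceramic aroma balls off the balance, carry it level so that no ball falls out, and set it down gently in the square wooden holder, which keeps it from turning. Then screw the bamboo lid fully home on the jar's neck and let go: turning the lid backward (anticlockwise) lets it drop into the start of its quick thread, and from there it goes forward (clockwise) until it stops. Leave the bottles, the coffee cup and the finished jar where they stand.

Things in the scene. Friction and masses are not known exactly. Their poses are not given: they have to be found in the camera images.
- jar_center (a point): centre of the open jar: clear glass, 0.35 to 0.5 kg with its balls, body 64 mm square and 58 mm high with a flat shoulder, then a round neck (44 mm across outside, mouth 37 mm), 84 mm high in all. On the axis, 42 mm above the underside: grip the flat sides here or a little lower. x and y are square to the sides, z up
- jar_rim (a point): centre of the jar's rim. The neck's four-start thread sticks out to 55 mm across: 4 ridges a quarter turn apart, tops level, 8 mm under the rim; undersides start 10.5 mm under the rim and fall 3 mm clockwise (seen from above), the last quarter level. At each ridge's clockwise end a stop rib 3 mm wide stands 3 mm above its top; after the rib a 25-degree gap leads to the next ridge's start
- lid_center (a point): centre of the lid: bamboo, 65 mm across, 26 mm high, 75 g, upright on the table, open underneath; on the axis, 13 mm above the lower edge, z up. Inside, 4 lugs a quarter turn apart, each 14 degrees wide, 49 mm between opposite tips, undersides 2 mm above the lower edge; their direction does not show outside. Fully home this point is 37 mm above jar_center and stays so by friction when let go
- lid_edge (a point): centre of the lid's lower edge. On the neck it stops 10 mm under the rim, lugs on the ridges (7 if on ribs, 16 if in the gaps). From ridges, clockwise meets the ribs. Anticlockwise in 65 degrees (85 from ribs), the lugs reach the gaps: it drops 5.5 to 6 mm. Clockwise from there the lugs run under the ridges, pull it down 2 mm and meet the ribs after 55 to 75 degrees: home, 18 mm under the rim
- liner (a joint): springy sealing pad under the lid's top, 3 N/mm, in m: 0 free, about 0.002 when the lid is fully home (a push of some 6 N)
- holder_seat (a point): centre of the holder's inner floor, 6 mm above the table: a wooden frame on a plywood plate 150 x 104 mm, fixed. Its square opening is 67.5 mm wide (1.75 mm play each side), square to x and y of this frame; the rim flares to 76 mm and stands 23 mm above the table. The jar fits in any of its four quarter turns and cannot turn in it
- pan (a point): centre of the top of the balance's steel pan, 38 mm above the table, 100 mm across; the balance is black, 150 x 115 x 28 mm, fixed. The jar stands on the pan at the start
- ball1_center (a point): centre of a ceramic aroma ball, 24 mm across, 16 g, loose in the jar
- ball2_center (a point): another ball like it
- ball3_center (a point): another ball like it
- ball4_center (a point): another ball like it
- ball5_center (a point): another ball like it, on top of the others
- dropper_amber: bystander: brown dropper bottle, 46 mm across, 125 mm high, origin at its foot
- dropper_gold: bystander: golden dropper bottle, 42 mm across, 115 mm high, origin at its foot
- closed_jar: bystander: a finished jar of the same kind, 64 mm square, 92 mm high with its lid on, origin at its foot
- coffee_cup: bystander: paper coffee cup with a black lid, 87 mm across, 122 mm high, origin at its foot

How it is judged:
By the outcome, as a careful person would: the job done as asked, in the order asked, and still so for the second after the job is handed in, with the robot touching nothing.
It also fails if it takes over 69 s, if anything falls off the work surface, if the arm or the gripper's body presses on something with over 40 N, if the wrist force passes 120 N, or if a joint passes its speed limit or range.

### The arm

A 6-joint arm with a two-finger parallel gripper is mounted at the origin on the work surface. World frame = base frame: x ahead of the robot, y to its left, z up, the work surface at z = 0. Lengths are in mm, angles in degrees, forces in N, time in s.
With the tool pointing down it reaches from about 300 to 850 mm from the base axis. Payload 4.2 kg.
Tool frame: the origin (TCP) lies midway between the tips of the shut fingers; the grasp point (between the pads) lies 19 mm behind it (env.grip_depth is the distance from the TCP to the grasp point, in mm); z points along the fingers, y is the line along which they close (so a half turn about z gives the same grasp; the last joint's range is limited). The gripper opens to 91 mm and grips with 3 to 60 N. Pads are 32 mm wide; open, the fingers measure 118 mm over their backs; the gripper's body (76 mm by 178 mm) begins 60 mm behind the grasp point.
Start: joints at [-68.64, 18.312, 89.639, -0, 72.044, -1.146], TCP at [220.101, -531.224, 213.976] pointing down, gripper open.
Joint ranges: [-177.97, 177.97], [-48.28, 115.42], [12.27, 149.76], [-77.06, 257.06], [2.81, 150.46], [-146.56, 146.56]. Speed limits (degrees/s): [147.25, 147.25, 180, 180, 180, 180].

### API

Orientations are given as [roll, pitch, yaw] about the fixed x, y, z axes, in that order (R = Rz(yaw) Ry(pitch) Rx(roll)).
In Python, from workcell import env, eyes gives the robot as it stands.
- The arm moves only by the tool send_rows, never from a script. Its argument "motion" is a list of rows, each a list of 7 numbers: the shift along the world's x, y, z normalised to -1 to 1, where 1 is 0.5 m, then the turn, a rotation vector about the world's x, y, z normalised to -1 to 1, where 1 is 60 degrees, then the opening, from -1 (shut) to 1 (fully open). A call has 1 to 20 rows; each row is the pose to reach, as a shift and turn from the pose commanded when the call began; what a row does not reach only later rows make up. A row lasts 1/8 s, in which the tool goes at most 62.5 mm and 10.7 degrees, less where a joint would pass 70% of its speed; a pose out of reach is approached as far as the arm can. A call with a number of a shift or a turn outside -1 to 1 is refused whole. A call with a gripper value outside its range is refused whole. The fingers move at their own pace and stop on an object; "squeeze" is the grip in N (left out, the last holds). Time passes only in rows, so rows that repeat a pose let the fingers close. It gives the time, the measured TCP pose, the force, the opening and the grip force at its end, in the units of the state.
- env.state(): the state, without advancing time (a new reading comes with each control period).
- eyes.grab_frame(name): name is "scene" or "side" or "wrist"; returns a dict with "pixels" (420x560x3 uint8, red, green, blue), "depth" (420x560 float32, mm along the optical axis (not along the pixel's ray), 0 where there is no reading), "fx", "fy", "cx", "cy" (pixels), "R" (3x3) and "t" (3): a world point X has camera coordinates R X + t; the wrist camera has in their place "T_tool_cam" (4x4, takes a point from camera to tool coordinates, whose origin is the TCP and whose axes are the flange's). Camera axes: x right, y down, z forward; pixel columns grow to the right and rows downward; lengths in mm; the calibration is good to about 2 mm. A picture is of the moment at which its call begins: read the wrist's pose just before it.
- env.job_done(): hands the job in; it is judged then, once.
The state is a dict: "time_s": time; "qpos": joint angles; "qvel": joint speeds; "effort": joint torques, N m; "ee_pos": TCP position; "ee_rot": TCP orientation; "force": force on the tool from outside, world axes, zero at the start; "torque": the same for the moment, N m; "gripper_width": finger opening in mm; "gripper_force": force on a finger pad.
Only numpy, scipy, OpenCV 4.12 (cv2) and the standard library are available. Lean on these libraries where they do the work, as an engineer would, in place of code of your own. Each camera call takes 0.05 s, during which the arm holds its last target. There are 200 camera calls.

## Working session

There is one attempt and no reset: what is moved stays moved. The work goes in short steps, Python scripts to look and compute and a tool call to move; the robot and the scene stay as the last step left them, time stands still between calls to the robot, and variables do not carry over. Pictures are saved under pics/ and viewed, at most 10 in all, crops included, and the job is handed in when it is done.

Besides the shell and the picture viewer there is one more tool, called after "Emit:" as name(argument=value, ...) on one line, values as JSON. send_rows: Moves the arm, as the interface text tells. Its arguments: {"type":"object","properties":{"motion":{"type":"array"},"squeeze":{"type":"number"}},"required":["motion"]}

```bash
mkdir -p pics; cat > h.py <<'E'
import numpy as np, cv2
from workcell import env, eyes
def grab(n):
    s=env.state(); f=eyes.grab_frame(n); f['s']=s; return f
def save(f,name): cv2.imwrite('pics/'+name,f['pixels'][:,:,::-1])
def world(f,u,v,d=None):
    d=f['depth'][v,u] if d is None else d
    c=np.array([(u-f['cx'])/f['fx']*d,(v-f['cy'])/f['fy']*d,d])
    return np.array(f['R']).T@(c-np.array(f['t']))
E
python3 - <<'E'
from h import *
a=grab('scene');b=grab('side')
np.savez('a.npz',**{k:a[k] for k in a if k!='s'});np.savez('b.npz',**{k:b[k] for k in b if k!='s'})
save(a,'scene.png');save(b,'side.png')
for f in(a,b): print(f['fx'],f['cx'],f['cy'],-np.array(f['R']).T@f['t'],(f['depth']>0).mean())
print(env.state())
E
```

```text
484.5443230489494 278.0066733234512 207.1648283366304 [1145.78157799  326.02160723 1053.19156266] 0.996062925170068
388.4857062417201 277.6107722059403 216.86409749095566 [271.61024063 514.32923591 624.53365398] 0.9956675170068027
{'time_s': 0.1, 'qpos': array([-6.86415680e+01,  1.83473504e+01,  8.96984072e+01,  1.66116135e-04,
        7.20429381e+01, -1.14497375e+00]), 'qvel': array([ 0.1022687 , -0.08592113, -0.09741332,  0.1094984 , -0.01237098,
        0.08629579]), 'effort': array([ 7.32505814e-04, -4.13333058e+01, -2.32510293e+01,  7.29087763e-02,
        4.22196253e-02, -5.72182898e-05]), 'ee_pos': array([ 219.92517752, -530.80508684,  213.21747349]), 'ee_rot': array([-1.79911325e+02, -1.93025064e-03,  2.25033529e+01]), 'force': array([-0.58687447, -0.33190479,  0.49569367]), 'torque': array([-0.02416124, -0.01212166,  0.01641614]), 'gripper_force': 0.0, 'gripper_width': 91.1877020059425}
```

View pics/scene.png

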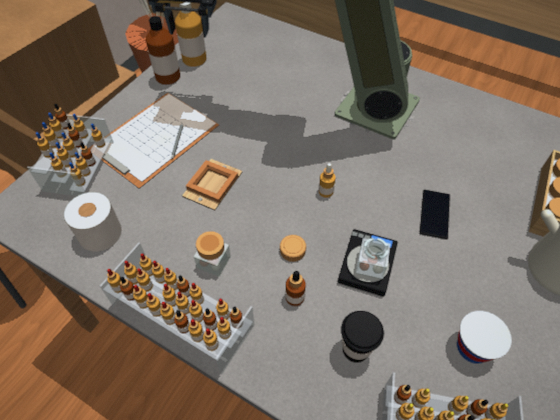

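View pics/side.png

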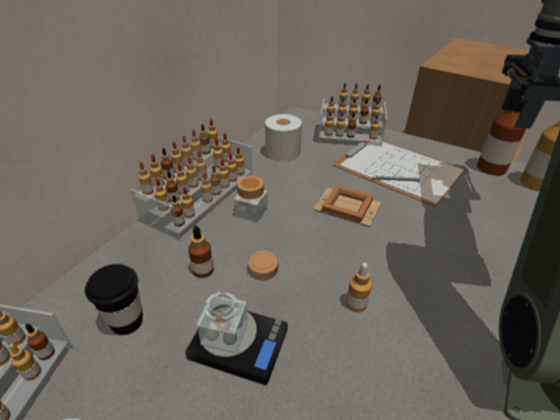

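The scene view shows the jar on the balance (372,258), the loose lid (293,247) and the holder (213,182). The closed jar (210,248), droppers (296,289) and (327,182), and cup (361,335) stand around them. The side view shows the jar at (223,320), lid (262,265) and holder (348,205).

```bash
python3 - <<'E'
from h import *
a=dict(np.load('a.npz'));b=dict(np.load('b.npz'))
pts={'scene':(a,dict(jar=(373,243),jarbase=(370,262),lid=(293,244),hold=(213,181),amber=(295,276),gold=(328,168),closed=(209,242),cup=(361,328))),
'side':(b,dict(jar=(222,302),lid=(262,260),hold=(348,204),amber=(197,232),gold=(364,267),closed=(250,184),cup=(112,278)))}
for n,(f,P) in pts.items():
    for k,(u,v) in P.items(): print(n,k,world(f,u,v).round(0))
# height map top view, 1mm/px, x 250..700 , y -350..350
for n,f in(('scene',a),('side',b)):
    v,u=np.mgrid[:420,:560]; d=f['depth']
    c=np.stack([(u-f['cx'])/f['fx']*d,(v-f['cy'])/f['fy']*d,d],-1).reshape(-1,3)
    w=(c-f['t'])@f['R']; w=w[d.ravel()>0]; np.save(n+'_w.npy',w)
    lid=world(f,*pts[n][1]['lid']); 
    m=(np.hypot(*(w[:,:2]-lid[:2]).T)<45)&(w[:,2]>20)&(w[:,2]<35)
    (cx,cy),r=cv2.minEnclosingCircle(w[m][:,:2].astype(np.float32)); print(n,'lid',cx,cy,r,np.median(w[m][:,2]),m.sum())
    h=world(f,*pts[n][1]['hold'])
    m=(np.abs(w[:,:2]-h[:2]).max(1)<75)&(w[:,2]>18)&(w[:,2]<30)
    print(n,'hold',cv2.minAreaRect(w[m][:,:2].astype(np.float32)),np.median(w[m][:,2]),m.sum())
    m=(np.abs(w[:,:2]-h[:2]).max(1)<110)&(w[:,2]>3.5)&(w[:,2]<30); print('plate',cv2.minAreaRect(w[m][:,:2].astype(np.float32)))
    j=world(f,*pts[n][1]['jar'])
    m=(np.abs(w[:,:2]-j[:2]).max(1)<90)&(w[:,2]>20)&(w[:,2]<34);print('bal',cv2.minAreaRect(w[m][:,:2].astype(np.float32)))
    for lo,hi in((88,101),(101,110),(112,130)):
        m=(np.abs(w[:,:2]-j[:2]).max(1)<70)&(w[:,2]>lo)&(w[:,2]<hi);print('jar',lo,m.sum(),m.any() and cv2.minAreaRect(w[m][:,:2].astype(np.float32)),np.median(w[m][:,2]))
E
```

```text
scene jar [534. 209. 108.]
scene jarbase [576. 223.  97.]
scene lid [584.  29.  25.]
scene hold [ 511. -268.    8.]
scene amber [704. 101. 120.]
scene gold [387.  17. 109.]
scene closed [ 719. -120.   97.]
scene cup [739. 273. 123.]
side jar [558. 206.  99.]
side lid [591.  31.  27.]
side hold [ 516. -268.    9.]
side amber [692. 105. 117.]
side gold [379.  22. 113.]
side closed [ 712. -111.   96.]
side cup [739. 273. 120.]
scene lid 590.0450439453125 32.529075622558594 33.602413177490234 27.6261099852998 494
scene hold ((517.2728881835938, -265.0126953125), (109.6197280883789, 108.28894805908203), 3.9807538986206055) 24.29999531035961 723
plate ((511.20733642578125, -268.5375061035156), (219.67701721191406, 219.1965789794922), 0.04062657058238983)
bal ((529.50927734375, 210.13316345214844), (152.8945770263672, 115.03532409667969), 11.919776916503906)
jar 88 382 ((548.0242919921875, 222.1710662841797), (67.88333892822266, 64.12306213378906), 16.93464469909668) 96.8320311563279
jar 101 63 ((551.1551513671875, 220.09767150878906), (46.46569061279297, 59.27994155883789), 30.861669540405
[... 269 characters left out ...]
5.10382080078125), (104.89883422851562, 109.91825866699219), 3.9058940410614014) 24.37366740535066 702
plate ((516.1621704101562, -267.696044921875), (218.63916015625, 218.42091369628906), 89.72330474853516)
bal ((529.5338745117188, 210.12611389160156), (147.2161407470703, 116.81807708740234), 11.748221397399902)
jar 88 770 ((546.9594116210938, 221.84423828125), (64.7275390625, 66.10771942138672), 17.033227920532227) 97.09132613449509
jar 101 114 ((545.521240234375, 222.74722290039062), (40.67654800415039, 41.80290985107422), 9.075459480285645) 105.30513563197573
jar 112 506 ((546.987060546875, 222.4261474609375), (52.37315368652344, 53.60652542114258), 29.396160125732422) 117.32318129694985
```

Emit:
send_rows(motion=[[0.594, 0.532, 0.13, 0, 0, 0.8, 1], [0.594, 0.532, 0.13, 0, 0, 0.8, 1], [0.594, 0.532, 0.13, 0, 0, 0.8, 1], [0.594, 0.532, 0.13, 0, 0, 0.8, 1], [0.594, 0.532, 0.13, 0, 0, 0.8, 1], [0.594, 0.532, 0.13, 0, 0, 0.8, 1], [0.594, 0.532, 0.13, 0, 0, 0.8, 1], [0.594, 0.532, 0.13, 0, 0, 0.8, 1], [0.594, 0.532, 0.13, 0, 0, 0.8, 1]])

```text
time_s: 1.23
ee_pos: [516.3, -265.6, 278.4]
ee_rot: [-179.9, 0.0, 70.5]
force: [0.3, -0.1, -0.4]
gripper_width: 91.2
gripper_force: 0.0
```

```bash
cat >> h.py <<'E'
from scipy.spatial.transform import Rotation as Ro
def wrist():
    f=grab('wrist'); s=f['s']; T=np.eye(4); T[:3,:3]=Ro.from_euler('xyz',s['ee_rot'],degrees=True).as_matrix(); T[:3,3]=s['ee_pos']
    M=np.linalg.inv(T@np.array(f['T_tool_cam'])); f['R']=M[:3,:3]; f['t']=M[:3,3]; return f
def cloud(f):
    v,u=np.mgrid[:420,:560]; d=f['depth']
    c=np.stack([(u-f['cx'])/f['fx']*d,(v-f['cy'])/f['fy']*d,d],-1)
    return (c-f['t'])@f['R']
E
python3 - <<'E'
from h import *
f=wrist(); print(f['s']['ee_pos'],f['s']['ee_rot'],f['s']['qpos'],f['s']['time_s']); print(np.round(f['T_tool_cam'],2)); save(f,'w1.png')
w=cloud(f); np.save('w1.npy',w)
p=w.reshape(-1,3)
for lo,hi in((17,30),(20.5,30)):
    m=(np.abs(p[:,:2]-[517,-265]).max(1)<75)&(p[:,2]>lo)&(p[:,2]<hi); print(cv2.minAreaRect(p[m][:,:2].astype(np.float32)),m.sum(),np.median(p[m][:,2]))
m=(np.abs(p[:,:2]-[517,-265]).max(1)<45)&(p[:,2]<12); print('floor',np.median(p[m][:,2]),m.sum(),p[m].mean(0))
E
```

```text
[ 516.30970469 -265.58683276  278.40766945] [-1.79919946e+02  2.66735811e-02  7.04901542e+01] [-2.83336064e+01  1.70428183e+01  8.22269257e+01 -3.91407441e-02
  8.08052732e+01 -8.81746239e+00] 1.225
[[   0.     -0.96   -0.28   78.06]
 [   1.      0.     -0.     -1.12]
 [   0.     -0.28    0.96 -171.22]
 [   0.      0.      0.      1.  ]]
((516.1754150390625, -265.28717041015625), (104.04074096679688, 104.53205871582031), 4.139468193054199) 3577 23.384600476861802
((516.1766357421875, -265.2881774902344), (104.04169464111328, 104.53056335449219), 4.141676902770996) 3253 23.489701947066678
floor 6.584202601067297 2484 [ 516.05113371 -265.60619046    6.64648161]
```

View pics/w1.png

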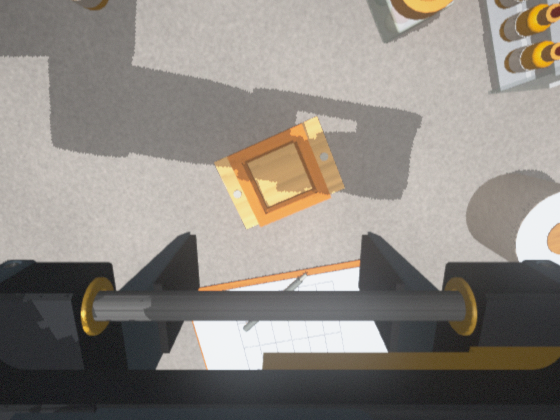

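The wrist view shows the holder with its opening centred near pixel (282,172). The three views agree on (516.7, -265.2), turned 4.1 degrees.

Emit:
send_rows(motion=[[0.061, 0.974, 0, 0, 0, 0.61, 1], [0.061, 0.974, 0, 0, 0, 0.61, 1], [0.061, 0.974, 0, 0, 0, 0.61, 1], [0.061, 0.974, 0, 0, 0, 0.61, 1], [0.061, 0.974, 0, 0, 0, 0.61, 1], [0.061, 0.974, 0, 0, 0, 0.61, 1], [0.061, 0.974, 0, 0, 0, 0.61, 1], [0.061, 0.974, 0, 0, 0, 0.61, 1], [0.061, 0.974, 0, 0, 0, 0.61, 1], [0.061, 0.974, 0, 0, 0, 0.61, 1]])

```text
time_s: 2.52
ee_pos: [547.5, 220.2, 278.7]
ee_rot: [-179.9, 0.1, 107.0]
force: [0.3, 0.1, 0.2]
gripper_width: 91.3
gripper_force: 0.0
```

```bash
python3 - <<'E'
from h import *
f=wrist(); print(f['s']['ee_pos'],f['s']['ee_rot'],f['s']['qpos'],f['s']['time_s']); save(f,'w2.png')
p=cloud(f).reshape(-1,3)
q=np.abs(p[:,:2]-[547,222]).max(1)<60
for lo,hi in((90,100),(60,100),(112,117),(118,125),(34,42)):
    m=q&(p[:,2]>lo)&(p[:,2]<hi)
    if m.sum()>4: print(lo,hi,cv2.minAreaRect(p[m][:,:2].astype(np.float32)),cv2.minEnclosingCircle(p[m][:,:2].astype(np.float32)),m.sum(),np.median(p[m][:,2]))
E
```

```text
[547.53281062 220.21681495 278.71501019] [-1.79948853e+02  5.48866548e-02  1.07040782e+02] [ 2.08225963e+01  1.79309543e+01  8.09083530e+01 -5.20036587e-02
  8.12153518e+01  3.78980533e+00] 2.525
90 100 ((546.1741943359375, 222.40928649902344), (64.09967041015625, 63.78148651123047), 16.921106338500977) ((546.0609130859375, 222.46923828125), 44.574798583984375) 1456 96.46480555962427
60 100 ((546.1741943359375, 222.40928649902344), (64.09967041015625, 63.78148651123047), 16.921106338500977) ((546.0609130859375, 222.46923828125), 44.574798583984375) 2126 95.9997429683923
112 117 ((546.2061157226562, 222.3875274658203), (53.379425048828125, 52.67392349243164), 30.20313835144043) ((546.3092041015625, 222.0267333984375), 27.65763282775879) 567 114.51638934854985
118 125 ((546.2881469726562, 222.23147583007812), (43.29436111450195, 43.25825881958008), 5.138402938842773) ((546.197998046875, 221.6646270751953), 26.49972152709961) 453 121.89468485802699
34 42 ((545.1944580078125, 214.1416778564453), (97.97463989257812, 97.76316833496094), 62.73645782470703) ((545.8740844726562, 213.91131591796875), 49.89860916137695) 1148 38.55807066736078
```

View pics/w2.png

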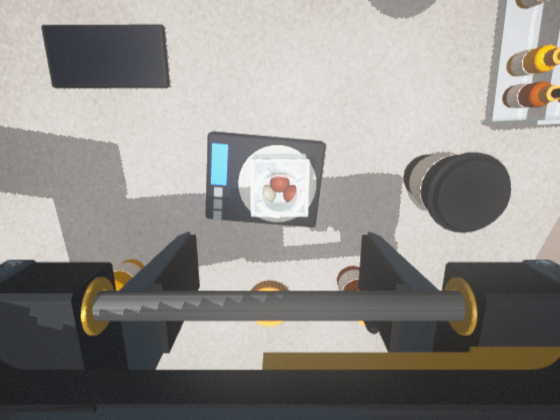

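The wrist view shows the jar at pixel (280,187) with balls in it, square to the gripper. Measured: centre (546.3, 222.2), shoulder 96 and rim 122, as expected. Descend and grip.

Emit:
send_rows(motion=[[-0.002, 0.001, -0.1, 0, 0, 0, 1], [-0.002, 0.001, -0.2, 0, 0, 0, 1], [-0.002, 0.001, -0.27, 0, 0, 0, 1], [-0.002, 0.001, -0.32, 0, 0, 0, 1], [-0.002, 0.001, -0.36, 0, 0, 0, 1], [-0.002, 0.001, -0.4, 0, 0, 0, 1], [-0.002, 0.001, -0.425, 0, 0, 0, 1], [-0.002, 0.001, -0.438, 0, 0, 0, 1], [-0.002, 0.001, -0.438, 0, 0, 0, 1], [-0.002, 0.001, -0.438, 0, 0, 0, 1]])

```text
time_s: 3.82
ee_pos: [547.1, 222.4, 60.7]
ee_rot: [179.9, -0.0, 107.1]
force: [-0.1, -0.1, 0.6]
gripper_width: 91.3
gripper_force: 0.0
```

Emit:
send_rows(motion=[[0, 0, 0, 0, 0, 0, 0.5], [0, 0, 0, 0, 0, 0, 0.3], [0, 0, 0, 0, 0, 0, 0.1], [0, 0, 0, 0, 0, 0, 0.1], [0, 0, 0, 0, 0, 0, 0.1], [0, 0, 0, 0, 0, 0, 0.1], [0, 0, 0, 0, 0, 0, 0.1], [0, 0, 0, 0, 0, 0, 0.1]], squeeze=30)

```text
time_s: 4.82
ee_pos: [546.9, 222.5, 60.2]
ee_rot: [180.0, -0.0, 107.1]
force: [0.5, 1.8, 1.6]
gripper_width: 63.8
gripper_force: 30.0
```

Emit:
send_rows(motion=[[0, 0, 0.002, 0, 0, 0, 0.1], [0, 0, 0.008, 0, 0, 0, 0.1], [0, 0, 0.02, 0, 0, 0, 0.1], [0, 0, 0.04, 0, 0, 0, 0.1], [0, 0, 0.065, 0, 0, 0, 0.1], [0, 0, 0.095, 0, 0, 0, 0.1], [0, 0, 0.13, 0, 0, 0, 0.1], [0, 0, 0.165, 0, 0, 0, 0.1], [0, 0, 0.195, 0, 0, 0, 0.1], [0, 0, 0.215, 0, 0, 0, 0.1], [0, 0, 0.23, 0, 0, 0, 0.1], [0, 0, 0.238, 0, 0, 0, 0.1], [0, 0, 0.24, 0, 0, 0, 0.1], [0, 0, 0.24, 0, 0, 0, 0.1]])

```text
time_s: 6.58
ee_pos: [546.4, 222.2, 179.6]
ee_rot: [-180.0, 0.0, 107.1]
force: [-0.8, -0.4, -5.4]
gripper_width: 63.9
gripper_force: 30.0
```

Emit:
send_rows(motion=[[0, -0.007, 0, 0, 0, -0.002, 0.1], [-0.002, -0.029, 0, 0, 0, -0.006, 0.1], [-0.004, -0.065, 0, 0, 0, -0.014, 0.1], [-0.007, -0.114, 0, 0, 0, -0.025, 0.1], [-0.011, -0.174, 0, 0, 0, -0.038, 0.1], [-0.015, -0.244, 0, 0, 0, -0.053, 0.1], [-0.02, -0.321, 0, 0, 0, -0.07, 0.1], [-0.025, -0.403, 0, 0, 0, -0.088, 0.1], [-0.03, -0.488, 0, 0, 0, -0.106, 0.1], [-0.035, -0.572, 0, 0, 0, -0.125, 0.1], [-0.04, -0.654, 0, 0, 0, -0.143, 0.1], [-0.045, -0.731, 0, 0, 0, -0.16, 0.1], [-0.049, -0.8, 0, 0, 0, -0.175, 0.1], [-0.053, -0.861, 0, 0, 0, -0.188, 0.1], [-0.056, -0.91, 0, 0, 0, -0.199, 0.1], [-0.058, -0.946, 0, 0, 0, -0.207, 0.1], [-0.06, -0.967, 0, 0, 0, -0.211, 0.1], [-0.06, -0.975, 0, 0, 0, -0.213, 0.1], [-0.06, -0.975, 0, 0, 0, -0.213, 0.1], [-0.06, -0.975, 0, 0, 0, -0.213, 0.1]])

```text
time_s: 9.07
ee_pos: [516.7, -264.5, 180.0]
ee_rot: [180.0, -0.0, 94.4]
force: [0.6, -0.1, -4.3]
gripper_width: 64.0
gripper_force: 30.0
```

Emit:
send_rows(motion=[[0, 0, -0.005, 0, 0, 0, 0.1], [0, 0, -0.02, 0, 0, 0, 0.1], [0, 0, -0.045, 0, 0, 0, 0.1], [0, 0, -0.08, 0, 0, 0, 0.1], [0, 0, -0.12, 0, 0, 0, 0.1], [0, 0, -0.16, 0, 0, 0, 0.1], [0, 0, -0.195, 0, 0, 0, 0.1], [0, 0, -0.225, 0, 0, 0, 0.1], [0, 0, -0.248, 0, 0, 0, 0.1], [0, 0, -0.264, 0, 0, 0, 0.1], [0, 0, -0.274, 0, 0, 0, 0.1], [0, 0, -0.28, 0, 0, 0, 0.1], [0, 0, -0.284, 0, 0, 0, 0.1], [0, 0, -0.284, 0, 0, 0, 0.1]])

```text
time_s: 10.82
ee_pos: [516.7, -265.3, 38.1]
ee_rot: [180.0, 0.0, 94.3]
force: [0.5, -0.4, -4.3]
gripper_width: 63.9
gripper_force: 30.0
```

Emit:
send_rows(motion=[[0, 0, -0.003, 0, 0, 0, 0.1], [0, 0, -0.006, 0, 0, 0, 0.1], [0, 0, -0.009, 0, 0, 0, 0.1], [0, 0, -0.012, 0, 0, 0, 0.1], [0, 0, -0.014, 0, 0, 0, 0.1], [0, 0, -0.016, 0, 0, 0, 0.1], [0, 0, -0.016, 0, 0, 0, 0.1]])

```text
time_s: 11.7
ee_pos: [516.5, -265.2, 29.9]
ee_rot: [-180.0, -0.0, 94.3]
force: [-0.1, -0.2, -4.5]
gripper_width: 63.9
gripper_force: 30.0
```

Emit:
send_rows(motion=[[0, 0, -0.001, 0, 0, 0, 0.1], [0, 0, -0.002, 0, 0, 0, 0.1], [0, 0, -0.003, 0, 0, 0, 0.1], [0, 0, -0.004, 0, 0, 0, 0.1], [0, 0, -0.004, 0, 0, 0, 0.1]])

```text
time_s: 12.32
ee_pos: [516.6, -265.2, 28.2]
ee_rot: [180.0, 0.0, 94.3]
force: [-0.7, -0.5, -3.0]
gripper_width: 63.9
gripper_force: 30.0
```

Emit:
send_rows(motion=[[0, 0, -0.001, 0, 0, 0, 0.1], [0, 0, -0.001, 0, 0, 0, 0.45], [0, 0, -0.001, 0, 0, 0, 0.6], [0, 0, -0.001, 0, 0, 0, 0.8], [0, 0, -0.001, 0, 0, 0, 1], [0, 0, -0.001, 0, 0, 0, 1], [0, 0, -0.001, 0, 0, 0, 1]])

```text
time_s: 13.2
ee_pos: [516.6, -265.2, 27.5]
ee_rot: [180.0, 0.0, 94.3]
force: [1.1, 0.4, 0.1]
gripper_width: 91.2
gripper_force: 0.0
```

Emit:
send_rows(motion=[[0, 0, 0.03, 0, 0, 0, 1], [0, 0, 0.08, 0, 0, 0, 1], [0, 0, 0.16, 0, 0, 0, 1], [0, 0, 0.26, 0, 0, 0, 1], [0, 0, 0.36, 0, 0, 0, 1], [0, 0, 0.42, 0, 0, 0, 1], [0, 0, 0.42, 0, 0, 0, 1], [0, 0, 0.42, 0, 0, 0, 1]])

```text
time_s: 14.2
ee_pos: [515.9, -264.9, 236.8]
ee_rot: [-179.9, -0.0, 94.3]
force: [0.5, 0.7, -1.1]
gripper_width: 91.3
gripper_force: 0.0
```

```bash
python3 - <<'E'
from h import *
f=wrist(); print(f['s']['ee_pos'],f['s']['ee_rot'],f['s']['qpos'],f['s']['time_s']); save(f,'w3.png')
p=cloud(f).reshape(-1,3)
q=np.abs(p[:,:2]-[516.5,-265]).max(1)<60
for lo,hi in((60,68),(79,84),(86,95)):
    m=q&(p[:,2]>lo)&(p[:,2]<hi)
    if m.sum()>4: print(lo,hi,cv2.minAreaRect(p[m][:,:2].astype(np.float32)),m.sum(),np.median(p[m][:,2]))
E
```

```text
[ 515.92362407 -264.88303979  236.75101796] [-1.79930678e+02 -4.75893416e-02  9.43228777e+01] [-2.83144228e+01  1.80614860e+01  8.66867013e+01  2.77870555e-03
  7.53358549e+01 -3.26380347e+01] 14.2
60 68 ((515.3624877929688, -265.99237060546875), (64.11673736572266, 64.44733428955078), 4.231052875518799) 1510 64.50910409597344
79 84 ((515.3623046875, -265.866455078125), (52.39281463623047, 52.68983840942383), 18.757808685302734) 568 82.41374918089821
86 95 ((515.2962646484375, -265.70050048828125), (43.08811569213867, 43.222599029541016), 70.47476959228516) 484 89.88711727696162
```

View pics/w3.png

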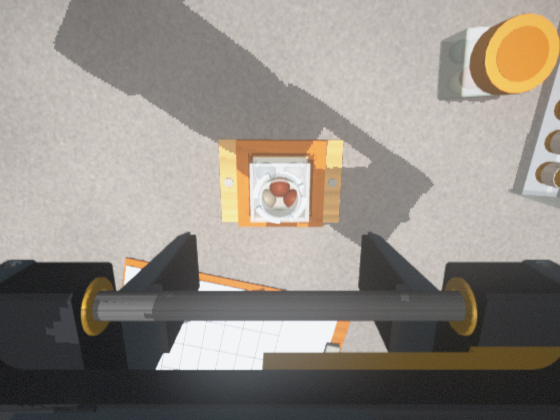

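The wrist view shows the jar seated square in the holder at pixel (280,190), balls inside. Shoulder is at 64.5 and rim at 89.9, so it is seated. Now to the lid.

Emit:
send_rows(motion=[[0.146, 0.596, -0.075, 0, 0, -1, 1], [0.146, 0.596, -0.075, 0, 0, -1, 1], [0.146, 0.596, -0.075, 0, 0, -1, 1], [0.146, 0.596, -0.075, 0, 0, -1, 1], [0.146, 0.596, -0.075, 0, 0, -1, 1], [0.146, 0.596, -0.075, 0, 0, -1, 1], [0.146, 0.596, -0.075, 0, 0, -1, 1], [0.146, 0.596, -0.075, 0, 0, -1, 1], [0.146, 0.596, -0.075, 0, 0, -1, 1]])

```text
time_s: 15.38
ee_pos: [589.3, 31.5, 199.9]
ee_rot: [180.0, 0.0, 34.3]
force: [0.5, -0.5, 0.0]
gripper_width: 91.4
gripper_force: 0.0
```

```bash
python3 - <<'E'
from h import *
f=wrist(); print(f['s']['ee_pos'],f['s']['ee_rot'],f['s']['qpos'],f['s']['time_s']); save(f,'w4.png')
p=cloud(f).reshape(-1,3)
q=np.abs(p[:,:2]-[589,33]).max(1)<50
for lo,hi in((24,30),(10,30)):
    m=q&(p[:,2]>lo)&(p[:,2]<hi)
    print(cv2.minEnclosingCircle(p[m][:,:2].astype(np.float32)),cv2.minAreaRect(p[m][:,:2].astype(np.float32)),m.sum(),np.median(p[m][:,2]))
E
```

```text
[589.34806815  31.53524584 199.90417381] [1.79993750e+02 2.64849168e-02 3.43099969e+01] [ 1.95747556e+00  2.01994774e+01  8.88817107e+01 -2.05807805e-02
  7.09378425e+01  5.76542020e+01] 15.375
((587.828369140625, 32.65876007080078), 32.50654983520508) ((587.4990234375, 32.55516052246094), (64.28968811035156, 63.68411636352539), 34.490169525146484) 2759 26.823316599059375
((588.0069580078125, 32.45404052734375), 32.885353088378906) ((588.250244140625, 32.60609817504883), (64.74200439453125, 64.7867660522461), 45.9085578918457) 2862 26.77144408112168
```

View pics/w4.png

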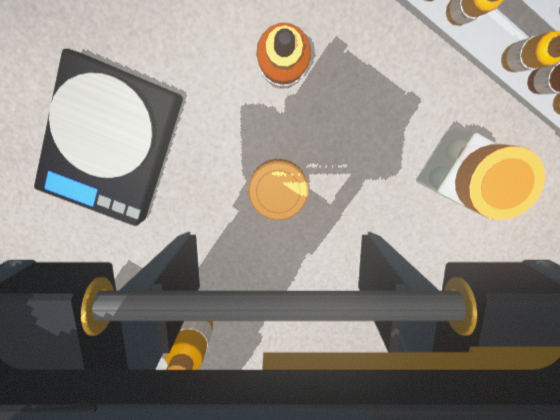

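The view shows the lid at pixel (280,189), measured (588, 32.6) with its top at 26.8. Clearance to the amber bottle, gold bottle and closed jar is good. Descend and grip.

Emit:
send_rows(motion=[[-0.002, 0, -0.1, 0, 0, 0, 1], [-0.002, 0, -0.2, 0, 0, 0, 1], [-0.002, 0, -0.28, 0, 0, 0, 1], [-0.002, 0, -0.33, 0, 0, 0, 1], [-0.002, 0, -0.365, 0, 0, 0, 1], [-0.002, 0, -0.382, 0, 0, 0, 1], [-0.002, 0, -0.39, 0, 0, 0, 1], [-0.002, 0, -0.392, 0, 0, 0, 1], [-0.002, 0, -0.392, 0, 0, 0, 1]])

```text
time_s: 16.55
ee_pos: [589.1, 32.7, 4.6]
ee_rot: [180.0, -0.1, 34.3]
force: [-1.0, 0.4, 0.2]
gripper_width: 91.3
gripper_force: 0.0
```

Emit:
send_rows(motion=[[0, 0, 0, 0, 0, 0, 0.5], [0, 0, 0, 0, 0, 0, 0.3], [0, 0, 0, 0, 0, 0, 0.1], [0, 0, 0, 0, 0, 0, 0.1], [0, 0, 0, 0, 0, 0, 0.1], [0, 0, 0, 0, 0, 0, 0.1], [0, 0, 0, 0, 0, 0, 0.1], [0, 0, 0.02, 0, 0, 0, 0.1], [0, 0, 0.06, 0, 0, 0, 0.1], [0, 0, 0.12, 0, 0, 0, 0.1], [0, 0, 0.2, 0, 0, 0, 0.1], [0, 0, 0.28, 0, 0, 0, 0.1], [0, 0, 0.3, 0, 0, 0, 0.1], [0, 0, 0.3, 0, 0, 0, 0.1]], squeeze=25)

```text
time_s: 18.3
ee_pos: [588.4, 32.7, 154.1]
ee_rot: [180.0, -0.0, 34.3]
force: [-0.2, -0.2, -1.3]
gripper_width: 64.7
gripper_force: 25.0
```

Emit:
send_rows(motion=[[-0.01, -0.04, 0, 0, 0, 0, 0.1], [-0.03, -0.12, 0, 0, 0, 0, 0.1], [-0.055, -0.22, 0, 0, 0, 0, 0.1], [-0.08, -0.33, 0, 0, 0, 0, 0.1], [-0.105, -0.44, 0, 0, 0, 0, 0.1], [-0.125, -0.52, 0, 0, 0, 0, 0.1], [-0.138, -0.575, 0, 0, 0, 0, 0.1], [-0.144, -0.597, 0, 0, 0, 0, 0.1], [-0.144, -0.597, -0.02, 0, 0, 0, 0.1], [-0.144, -0.597, -0.05, 0, 0, 0, 0.1], [-0.144, -0.597, -0.08, 0, 0, 0, 0.1], [-0.144, -0.597, -0.1, 0, 0, 0, 0.1], [-0.144, -0.597, -0.112, 0, 0, 0, 0.1], [-0.144, -0.597, -0.112, 0, 0, 0, 0.1], [-0.144, -0.597, -0.112, 0, 0, 0, 0.1]])

```text
time_s: 20.18
ee_pos: [517.0, -265.9, 98.4]
ee_rot: [179.9, -0.0, 34.3]
force: [0.1, 0.1, 0.2]
gripper_width: 65.1
gripper_force: 25.0
```

```bash
python3 - <<'E'
from h import *
print(env.state()['ee_pos'],env.state()['qpos'])
a=grab('scene');b=grab('side')
for f,n in((a,'a'),(b,'b')):
    c=f['R']@np.array([516.5,-265.5,90])+f['t']; u=int(c[0]/c[2]*f['fx']+f['cx']); v=int(c[1]/c[2]*f['fy']+f['cy'])
    cr=f['pixels'][v-40:v+40,max(u-50,0):u+50,::-1]; cv2.imwrite(f'pics/c{n}.png',cr); f['c']=cv2.resize(cr,(400,400*80//100),interpolation=cv2.INTER_CUBIC)
cv2.imwrite('pics/pre.png',np.hstack([a['c'],b['c']]))
E
```

```text
[ 516.9742158  -265.86070032   98.41190229] [-2.83489965e+01  2.42496964e+01  9.83352304e+01  8.28099302e-04
  5.73527652e+01  2.73238379e+01]
```

View pics/pre.png

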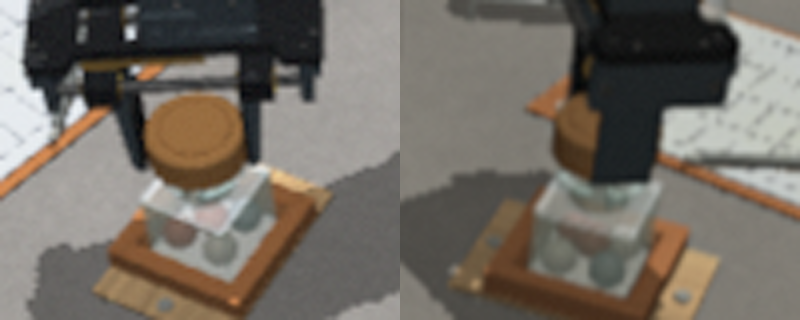

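The crops show the lid centred over the neck in both views. Lower gently onto the thread.

Emit:
send_rows(motion=[[0, 0, -0.005, 0, 0, 0, 0.1], [0, 0, -0.01, 0, 0, 0, 0.1], [0, 0, -0.015, 0, 0, 0, 0.1], [0, 0, -0.02, 0, 0, 0, 0.1], [0, 0, -0.022, 0, 0, 0, 0.1], [0, 0, -0.024, 0, 0, 0, 0.1], [0, 0, -0.026, 0, 0, 0, 0.1], [0, 0, -0.028, 0, 0, 0, 0.1], [0, 0, -0.028, 0, 0, 0, 0.1]])

```text
time_s: 21.4
ee_pos: [516.6, -265.7, 86.7]
ee_rot: [179.9, -0.0, 34.3]
force: [-5.2, 3.4, 15.6]
gripper_width: 64.8
gripper_force: 25.0
```

Emit:
send_rows(motion=[[-0.001, 0.001, 0.001, 0, 0, 0, 0.1], [-0.001, 0.001, 0.001, 0, 0, 0.07, 0.1], [-0.001, 0.001, 0.001, 0, 0, 0.14, 0.1], [-0.001, 0.001, 0.001, 0, 0, 0.21, 0.1], [-0.001, 0.001, 0.001, 0, 0, 0.28, 0.1], [-0.001, 0.001, 0.001, 0, 0, 0.33, 0.1], [-0.001, 0.001, 0.001, 0, 0, 0.33, 0.1]], squeeze=40)

```text
time_s: 22.28
ee_pos: [516.1, -265.2, 84.5]
ee_rot: [180.0, 0.0, 54.1]
force: [0.1, -0.4, -0.6]
gripper_width: 64.5
gripper_force: 40.0
```

```bash
python3 -c "
from h import *
s=env.state();print(s['force'],s['torque'],s['ee_pos'],s['ee_rot'],s['qpos'])"
```

```text
[ 0.10985964 -0.38105822 -0.62595435] [ 0.03099816 -0.00913481 -0.00815087] [ 516.12829969 -265.22223444   84.47242232] [1.79984503e+02 1.37656270e-03 5.40941443e+01] [-2.83307988e+01  2.50193539e+01  9.93893189e+01 -4.13079892e-03
  5.55761472e+01  7.57739139e+00]
```

Emit:
send_rows(motion=[[0, 0, -0.002, 0, 0, 0, 0.1], [0, 0, -0.004, 0, 0, 0, 0.1], [0, 0, -0.005, 0, 0, 0, 0.1], [0, 0, -0.005, 0, 0, 0, 0.1]])

```text
time_s: 22.78
ee_pos: [516.2, -265.3, 84.0]
ee_rot: [179.9, -0.0, 54.1]
force: [-3.4, 2.2, 11.2]
gripper_width: 64.8
gripper_force: 40.0
```

Emit:
send_rows(motion=[[0, 0, 0, 0, 0, 0.07, 0.1], [0, 0, 0, 0, 0, 0.14, 0.1], [0, 0, 0, 0, 0, 0.21, 0.1], [0, 0, 0, 0, 0, 0.28, 0.1], [0, 0, 0, 0, 0, 0.33, 0.1], [0, 0, 0, 0, 0, 0.33, 0.1]])

```text
time_s: 23.52
ee_pos: [517.7, -265.9, 84.1]
ee_rot: [179.7, 0.0, 73.9]
force: [-0.9, 0.9, 9.4]
gripper_width: 64.8
gripper_force: 40.0
```

Emit:
send_rows(motion=[[0, 0, 0, 0, 0, 0.07, 0.1], [0, 0, 0, 0, 0, 0.14, 0.1], [0, 0, 0, 0, 0, 0.17, 0.1], [0, 0, 0, 0, 0, 0.17, 0.1]])

```text
time_s: 24.02
ee_pos: [517.6, -265.9, 84.0]
ee_rot: [179.8, 0.1, 84.1]
force: [0.1, 0.9, 9.4]
gripper_width: 64.4
gripper_force: 40.0
```

Emit:
send_rows(motion=[[0, 0, 0, 0, 0, 0.06, 0.1], [0, 0, 0, 0, 0, 0.12, 0.1], [0, 0, 0, 0, 0, 0.17, 0.1], [0, 0, 0, 0, 0, 0.17, 0.1]])

```text
time_s: 24.52
ee_pos: [517.6, -265.9, 84.0]
ee_rot: [179.8, 0.1, 94.3]
force: [0.1, 0.6, 9.2]
gripper_width: 64.6
gripper_force: 40.0
```

Emit:
send_rows(motion=[[0, 0, 0, 0, 0, 0.04, 0.1], [0, 0, 0, 0, 0, 0.08, 0.1], [0, 0, 0, 0, 0, 0.1, 0.1], [0, 0, 0, 0, 0, 0.1, 0.1]])

```text
time_s: 25.02
ee_pos: [517.7, -266.0, 84.0]
ee_rot: [179.8, 0.2, 100.3]
force: [0.2, 0.6, 9.1]
gripper_width: 64.5
gripper_force: 40.0
```

Emit:
send_rows(motion=[[0, 0, 0, 0, 0, 0.04, 0.1], [0, 0, 0, 0, 0, 0.08, 0.1], [0, 0, 0, 0, 0, 0.1, 0.1], [0, 0, 0, 0, 0, 0.1, 0.1]])

```text
time_s: 25.52
ee_pos: [517.7, -265.8, 83.5]
ee_rot: [179.8, 0.1, 106.3]
force: [0.9, -0.1, 6.5]
gripper_width: 64.3
gripper_force: 40.0
```

Emit:
send_rows(motion=[[0, 0, 0, 0, 0, 0.04, 0.1], [0, 0, 0, 0, 0, 0.08, 0.1], [0, 0, 0, 0, 0, 0.1, 0.1], [0, 0, 0, 0, 0, 0.1, 0.1]])

```text
time_s: 26.02
ee_pos: [516.1, -265.2, 81.8]
ee_rot: [-180.0, -0.0, 112.3]
force: [-0.3, -0.6, -0.5]
gripper_width: 64.5
gripper_force: 40.0
```

Emit:
send_rows(motion=[[0, 0, -0.003, 0, 0, 0, 0.1], [0, 0, -0.006, 0, 0, 0, 0.1], [0, 0, -0.008, 0, 0, 0, 0.1], [0, 0, -0.01, 0, 0, 0, 0.1], [0, 0, -0.01, 0, 0, 0, 0.1]])

```text
time_s: 26.65
ee_pos: [516.1, -265.2, 77.3]
ee_rot: [180.0, 0.0, 112.3]
force: [-0.8, 0.4, 3.2]
gripper_width: 64.9
gripper_force: 40.0
```

Emit:
send_rows(motion=[[0, 0, -0.001, 0, 0, -0.05, 0.1], [0, 0, -0.001, 0, 0, -0.1, 0.1], [0, 0, -0.002, 0, 0, -0.2, 0.1], [0, 0, -0.002, 0, 0, -0.3, 0.1], [0, 0, -0.003, 0, 0, -0.4, 0.1], [0, 0, -0.003, 0, 0, -0.5, 0.1], [0, 0, -0.003, 0, 0, -0.5, 0.1]], squeeze=50)

```text
time_s: 27.52
ee_pos: [517.1, -265.9, 76.6]
ee_rot: [179.8, 0.1, 82.3]
force: [-0.5, -0.5, 4.7]
gripper_width: 64.2
gripper_force: 50.0
```

```bash
python3 -c "
from h import *
s=env.state();print(s['force'],s['torque'],s['ee_pos'],s['ee_rot'],s['qpos'])"
```

```text
[-0.46560241 -0.53852295  4.73067487] [-0.07875578  0.0309124  -0.07310293] [ 517.06221834 -265.93260835   76.57826312] [1.79835697e+02 7.70591339e-02 8.22897717e+01] [-2.83425013e+01  2.55209655e+01  9.98819688e+01 -1.74862928e-02
  5.44161485e+01 -2.06222308e+01]
```

Emit:
send_rows(motion=[[0, 0, 0, 0, 0, -0.07, 0.1], [0, 0, -0.001, 0, 0, -0.14, 0.1], [0, 0, -0.001, 0, 0, -0.21, 0.1], [0, 0, -0.002, 0, 0, -0.28, 0.1], [0, 0, -0.002, 0, 0, -0.33, 0.1], [0, 0, -0.002, 0, 0, -0.33, 0.1]])

```text
time_s: 28.28
ee_pos: [517.2, -266.2, 76.0]
ee_rot: [179.8, 0.0, 62.5]
force: [-1.5, -0.5, 6.9]
gripper_width: 64.5
gripper_force: 50.0
```

```bash
python3 -c "
from h import *
s=env.state();print(s['force'],s['torque'],s['ee_pos'],s['ee_rot'],s['qpos'])"
```

```text
[-1.47618854 -0.51711892  6.90884746] [-0.17364206  0.1380303   0.01126306] [ 517.20147213 -266.170813     75.96584857] [1.79782481e+02 3.74620480e-02 6.25261672e+01] [-2.83451407e+01  2.55606408e+01  9.99192236e+01 -4.20509026e-02
  5.43020798e+01 -8.46906709e-01]
```

Emit:
send_rows(motion=[[0, 0, 0, 0, 0, -0.05, 0.1], [0, 0, 0, 0, 0, -0.1, 0.1], [0, 0, 0, 0, 0, -0.15, 0.1], [0, 0, 0, 0, 0, -0.2, 0.1], [0, 0, 0, 0, 0, -0.2, 0.1]])

```text
time_s: 28.9
ee_pos: [517.2, -266.2, 76.0]
ee_rot: [179.8, -0.0, 50.5]
force: [-0.4, -0.5, 6.7]
gripper_width: 64.3
gripper_force: 50.0
```

```bash
python3 -c "
from h import *
s=env.state();print(s['force'],s['torque'],s['ee_pos'],s['ee_rot'])"
```

```text
[-0.43397943 -0.49745005  6.67052862] [-0.11948165  0.11337695 -0.04792374] [ 517.21800529 -266.15822774   75.96432392] [ 1.79777684e+02 -1.03905300e-02  5.05212423e+01]
```

Emit:
send_rows(motion=[[0, 0, 0, 0, 0, -0.05, 0.1], [0, 0, 0, 0, 0, -0.1, 0.1], [0, 0, 0, 0, 0, -0.15, 0.1], [0, 0, 0, 0, 0, -0.15, 0.1]])

```text
time_s: 29.4
ee_pos: [517.4, -265.4, 75.9]
ee_rot: [179.8, -0.0, 41.8]
force: [-0.5, 2.2, 7.3]
gripper_width: 64.3
gripper_force: 50.0
```

```bash
python3 -c "
from h import *
s=env.state();print(s['force'],s['torque'],s['ee_pos'],s['ee_rot'])"
```

```text
[-0.47238565  2.16275131  7.29245447] [ 0.37166952 -0.07594926  1.19048279] [ 517.35844413 -265.42315561   75.93300651] [ 1.79812022e+02 -4.32759909e-02  4.17659869e+01]
```

Emit:
send_rows(motion=[[0, 0, 0, 0, 0, 0, 0.4], [0, 0, 0, 0, 0, 0, 0.6], [0, 0, 0, 0, 0, 0, 1], [0, 0, 0, 0, 0, 0, 1], [0, 0, 0, 0, 0, 0, 1], [0, 0, 0, 0, 0, 0, 1], [0, 0, 0.04, 0, 0, 0, 1], [0, 0, 0.12, 0, 0, 0, 1], [0, 0, 0.22, 0, 0, 0, 1], [0, 0, 0.3, 0, 0, 0, 1], [0, 0, 0.3, 0, 0, 0, 1], [0, 0, 0.3, 0, 0, 0, 1]])

```text
time_s: 30.9
ee_pos: [515.5, -264.9, 223.6]
ee_rot: [-179.9, 0.0, 41.5]
force: [-0.7, 0.1, -1.4]
gripper_width: 91.2
gripper_force: 0.0
```

```bash
python3 - <<'E'
from h import *
f=wrist(); print(f['s']['ee_pos'],f['s']['time_s']); save(f,'w5.png')
p=cloud(f).reshape(-1,3)
q=np.abs(p[:,:2]-[516.5,-265]).max(1)<60
m=q&(p[:,2]>90)&(p[:,2]<112);print(cv2.minEnclosingCircle(p[m][:,:2].astype(np.float32)),np.percentile(p[m][:,2],[5,50,95]))
t=p[m&(p[:,2]>95)]; c,_,_,_=np.linalg.lstsq(np.c_[t[:,:2]-[516,-265],np.ones(len(t))],t[:,2],rcond=None); print('plane',c)
m=q&(p[:,2]>58)&(p[:,2]<68); print(m.sum(),m.any() and np.median(p[m][:,2]))
E
```

```text
[ 515.51780979 -264.93967696  223.62321762] 30.9
((516.3665161132812, -264.980224609375), 32.824092864990234) [ 96.98908289  98.84797638 100.17108329]
plane [-2.15284830e-03 -2.23142182e-04  9.88153855e+01]
558 64.44229428488529
```

View pics/w5.png

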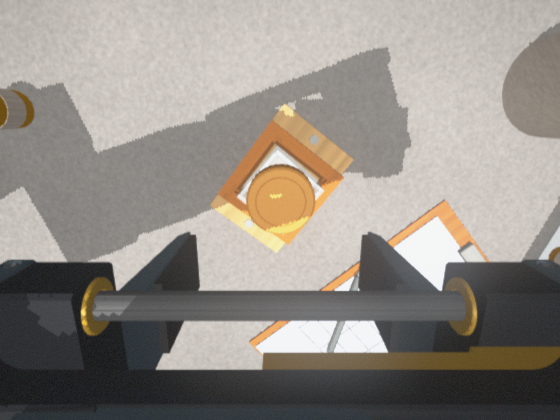

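The view shows the lid level on the seated jar at pixel (280,200). Its top reads 98.8, against an expected 98 with the same +0.8 offset as on the table, so it is fully home.

```bash
python3 -c "
from h import *
print(env.job_done())"
```

```text
the job is handed in; nothing more can be done
None
```

The jar stands in the wooden holder with the bamboo lid screwed fully home and let go; the job was handed in at about 31 s and no verdict came back.

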